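# Clamp the conduit tube on the form board

### The arm

A 6-joint arm with a two-finger parallel gripper is mounted at the origin on the work surface. World frame = base frame: x ahead of the robot, y to its left, z up, the work surface at z = 0. Lengths are in m, angles in rad, forces in N, time in s.
With the tool pointing down it reaches from about 0.375 to 0.75 m from the base axis. Payload 9 kg.
Tool frame: the origin (TCP) lies on the centre line of the jaws, within the pads' length; the fingertips stand 22 mm ahead of it and the grasp point (between the pads) lies 3 mm ahead of it; x points along the fingers, z is the direction in which the jaws open and shut, and the axes are right-handed (so a half turn about x gives the same grasp; the last joint's range is limited). The gripper opens to 85 mm and grips with 20 to 120 N. Pads are 22 mm wide; open, the fingers measure 114 mm over their backs; the gripper's body (76 mm by 85 mm) begins 54 mm behind the grasp point. The pads swing forward as they close: fully open they stand 13 mm farther back than shut.
Start: joints at [1.035, 0.104, 0.097, 1.564, 0, 1.353], TCP at [0.187, 0.57, 0.253] pointing down, gripper open.
Joint ranges: [-2.99, 2.99], [-0.84, 1.86], [-1.1, 1.16], [-1.84, 2.11], [-1.51, 1.56], [-3.14, 3.14]. Speed limits (rad/s): [2.22, 2.22, 2.57, 3.14, 3.14, 3.14].

### API

Orientations are given as a rotation vector (axis times angle).
In Python, from rig import robot, optics, ticket, nets gives the robot as it stands.
- The arm moves only by the shell command python3 -m crank 'ROWS'. ROWS is JSON, a list of rows, each a list of 7 numbers: the closure, from -1 (fully open) to 1 (shut), then the shift along the tool's x, y, z scaled (see below), then the turn, a rotation vector about the tool's x, y, z scaled (see below). In form: [[grip, tx, ty, tz, wx, wy, wz], ...]. A call has 1 to 8 rows; each row shifts and turns the pose as measured when the row begins, along the tool's axes as they then stand; what a row does not reach is not made up. The controller multiplies each number of a shift by 6 cm and each number of a turn by 6 degrees. A row lasts 1/8 s, in which the tool goes at most 62.5 mm and 10.7 degrees, less where a joint would pass 70% of its speed; a pose out of reach is approached as far as the arm can. A call with a number of a shift or a turn outside -1 to 1 is refused whole. A call with a gripper value outside its range is refused whole. The fingers move at their own pace and stop on an object; the grip force is fixed at half the most. Time passes only in rows, so rows that do not move let the fingers close. It gives the time, the measured TCP pose, the force and the opening at its end, in the units of the state.
- robot.observe(): the state, without advancing time (a new reading comes with each control period).
- optics.capture(name): name is "scene" or "side" or "wrist"; returns (picture, depth): 384x512x3 uint8, blue, green, red; 384x512 float32, m along the optical axis (not along the pixel's ray), 0 where there is no reading.
- optics.camera_params(name): a dict with "intrinsics" (3x3 intrinsics, pixels), "R" (3x3) and "t" (3): a world point X has camera coordinates R X + t; the wrist camera has in their place "tool_from_camera" (4x4, takes a point from camera to tool coordinates, whose origin is the TCP and whose axes are the tool frame's). Camera axes: x right, y down, z forward; pixel columns grow to the right and rows downward; lengths in m; the calibration is good to about 2 mm. A picture is of the moment at which its call begins: read the wrist's pose just before it. camera_params takes no time and is no camera call.
- ticket.hand_in(): hands the job in, once; it reports no verdict.
Trained networks look in the newest picture that a camera, given by its name, has taken for a name from the list of things; names that differ only in an ending like _2 or _b are one class to them, and where a whole thing is asked for, a point or a joint stands for the part that bears it (a point fixed in the world has none). Each returns a list of dicts, best first, with "score" (0 to 1); they miss things now and then, are a little off and sometimes report something else, mostly with a low value. They report only what shows in the picture. A call takes as long as a camera call.
- nets.masks_of(camera, label): "pixels" (384x512 bool, what is visible of it) and "uv" ([column, row] in pixels, amid what is visible of it).
The state is a dict: "clock": time; "joint_positions": joint angles; "qvel": joint speeds; "tau": joint torques, N m; "position": TCP position; "tool_rot": TCP orientation; "contact_force": force on the tool from outside, world axes, zero at the start; "wrist_torque": the same for the moment, N m; "opening": finger opening in m.
Only numpy, scipy, OpenCV 4.12 (cv2) and the standard library are available. Lean on these libraries where they do the work, as an engineer would, in place of code of your own. Each camera call takes 0.05 s, during which the arm holds its last target.

### The job

Two open tube clamps stand on the bench. On the one that has a tube lying in it, swing the hinged upper half over until it is fully down on the tube, then swing its bolt upright into the slot of that half. Do not touch the empty clamp.

Things in the scene. Friction and masses are not known exactly. Their poses are not given: they have to be found in the camera images.
- clamp: The steel clamp to close, with a fixed grey tube (34 mm, 250 long) lying in its saddle. Origin: underside centre of its fixed plate 220 x 130 x 12 mm on the bench; z up, x along the tube. Tube axis at y 0, z 60 mm. Hinge axis of the upper half: along x at y +34, z 60. Bolt's pivot: along x at y -36, z 32. All at the plate's middle (x 0); 58 mm high cradles at x +-95.
- top_half (a joint): Hinged upper half, rad: 0 shut on the tube (stop), pi/2 upright, more: leaning to +y. Starts at 1.6-2.1; stiff hinge (0.12 N m), stays where left; 200 g. A round band, 40 mm wide, 25 high, 9-59 mm from the hinge axis, ends in two prongs at 54-82 mm: 10 thick, 12 wide each, 38 together, 14 mm slot between. Their outer (shut: upper) face is 9 mm above the plane through the hinge axis.
- swing_bolt (a joint): Swing bolt, rad: 0 upright in the slot (stop), positive leaning out to the clamp's -y side. Starts at 0.7-1.15; stiff pivot (0.09 N m), stays where left; 100 g. 10 mm bolt with a round dark nut, 24 mm in diameter, 26 long, centred 75 mm from the pivot along the bolt; bolt's tip at 94 mm. Upright, the nut's underside is 25 mm above the shut prongs.
- spare: The empty clamp, to be left untouched: same make, axes and origin (underside centre of its plate), also open, but with no tube in it. The two stand side by side, one left and one right; which is which varies.

How it is judged:
On the way, in this order (a step that is already met when the one before it is completed fails the run):
1. the upper half is down over the tube while the bolt still leans out (value of joint top_half below 0.175 rad and value of joint swing_bolt above 0.4 rad), for 0.2 s.
2. the bolt is upright in the slot of the shut half (value of joint each of top_half, swing_bolt below 0.175 rad), for 0.2 s.
At the end, for the whole second after the job is handed in: The upper half of the clamp with the tube is down on the tube (within 10 degrees of shut), its swing bolt stands upright in the slot (within 10 degrees), both at rest, and the empty clamp was not touched (all of step 2 and velocity of joint each of top_half, swing_bolt below 0.05 rad/s).
It fails at once if the bolt is swung up before the upper half is down (value of joint swing_bolt below 0.3 rad and value of joint top_half above 0.4 rad).
It fails at once if the robot touches the empty clamp (contact force between spare and the arm above 1.5 N or contact force between spare and the fingers above 1.5 N).
It also fails if it takes over 51 s, if anything falls off the work surface, if the arm or the gripper's body presses on something with over 40 N, if the wrist force passes 120 N, or if a joint passes its speed limit or range.

## Working session

There is one attempt and no reset: what is moved stays moved. The work goes in short steps, Python scripts to look and compute and a shell command to move; the robot and the scene stay as the last step left them, time stands still between calls to the robot, and variables do not carry over. Pictures are saved under pics/ and viewed, and the job is handed in when it is done.

```bash
ls; mkdir -p pics; python3 - <<'E'
from rig import robot, optics, ticket, nets
import cv2,numpy as np
s=robot.observe(); print(s)
for c in ["scene","side"]:
    im,d=optics.capture(c); cv2.imwrite(f"pics/{c}0.png",im); np.save(f"{c}0.npy",d)
    for l in ["clamp","spare","top_half","swing_bolt"]:
        r=nets.masks_of(c,l)
        for i,q in enumerate(r[:3]):
            print(c,l,q["score"],q["uv"],q["pixels"].sum())
    p=optics.camera_params(c); print(p)
print(optics.camera_params("wrist"))
E
```

```text
pics
{'clock': 0.0, 'joint_positions': array([1.03533370e+00, 1.04692829e-01, 9.64522853e-02, 1.56384666e+00,
       1.41203306e-05, 1.35305612e+00]), 'qvel': array([ 0.00087308, -0.00105674, -0.00089741, -0.00013466, -0.00036166,
       -0.00095489]), 'tau': array([ 9.06770165e-04, -5.56938529e+01,  5.03641784e+01,  1.70759240e-02,
       -1.80451257e-04, -1.03341608e-05]), 'position': array([0.18730214, 0.5697133 , 0.25251672]), 'tool_rot': array([-0.97262199,  1.34414092,  0.97179265]), 'contact_force': array([ 0.587387  , -0.27407939,  0.06077129]), 'wrist_torque': array([-0.04705132,  0.00060573, -0.03624087]), 'opening': 0.08550139928898808}
scene clamp 0.68 [145.0, 294.8] 12423
scene spare 0.6 [320.3, 170.7] 5078
scene top_half 0.87 [171.9, 243.7] 1120
scene swing_bolt 0.9 [80.1, 293.0] 691
{'intrinsics': array([[464.44290476,   0.        , 251.80199377],
       [  0.        , 464.44290476, 197.62057213],
       [  0.        ,   0.        ,   1.        ]]), 'R': array([[ 0.67636023,  0.73645764, -0.01292244],
       [ 0.41090509, -0.39181811, -0.82318624],
       [-0.61130504,
[... 438 characters left out ...]
69,  0.02302059],
       [-0.36292562, -0.5218071 , -0.77201188],
       [ 0.47025516,  0.61269273, -0.63519108]]), 't': array([-0.47351826,  0.24373444,  0.74003515])}
{'intrinsics': array([[324.94996523,   0.        , 253.55751837],
       [  0.        , 324.94996523, 194.95845305],
       [  0.        ,   0.        ,   1.        ]]), 'tool_from_camera': array([[-1.13965915e-04, -3.26212541e-01,  9.45296443e-01,
        -1.20389714e-01],
       [-6.61041456e-04, -9.45296218e-01, -3.26212543e-01,
         8.42798754e-02],
       [ 9.99999775e-01, -6.62057248e-04, -1.07908464e-04,
        -1.39501841e-03],
       [ 0.00000000e+00,  0.00000000e+00,  0.00000000e+00,
         1.00000000e+00]])}
```

View pics/scene0.png

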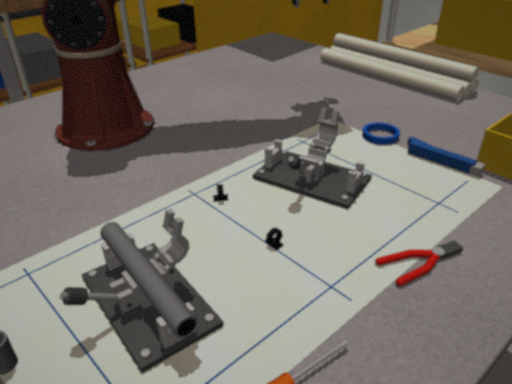

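View pics/side0.png

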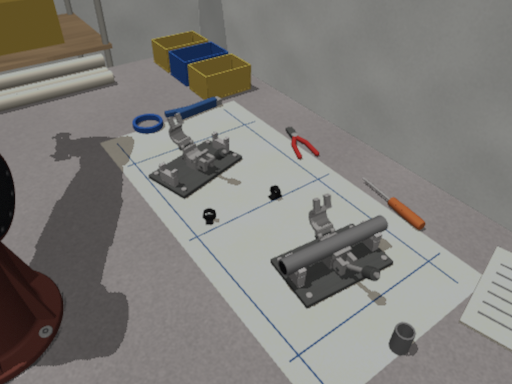

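```bash
cat > h.py <<'E'
from rig import robot, optics, ticket, nets
import cv2,numpy as np
from scipy.spatial.transform import Rotation as Rn
def cloud(c,d,mask):
    p=optics.camera_params(c);K=p["intrinsics"]
    v,u=np.nonzero(mask&(d>0));z=d[v,u]
    X=np.stack([(u-K[0,2])/K[0,0]*z,(v-K[1,2])/K[1,1]*z,z],1)
    if c=="wrist":
        s=robot.observe();T=p["tool_from_camera"]
        X=X@T[:3,:3].T+T[:3,3]
        return X@Rn.from_rotvec(s["tool_rot"]).as_matrix().T+s["position"]
    return (X-p["t"])@p["R"]
E
python3 - <<'E'
from h import *
from scipy.spatial.transform import Rotation
for lab in ["clamp","spare"]:
  P=[]
  for c in ["scene","side"]:
    im,d=optics.capture(c)
    for l in ([lab]+(["top_half","swing_bolt"] if lab=="clamp" else [])):
        for q in nets.masks_of(c,l)[:1]:
            m=q["pixels"]; X=cloud(c,d,m)
            print(c,l,q["uv"],len(X),np.median(X,0).round(3),X.min(0).round(3),X.max(0).round(3))
            np.save(f"pc_{lab}_{c}_{l}.npy",X)
            if l==lab:
                s=X[(abs(X[:,2]-.012)<.005)]
                print(" plate",len(s),cv2.minAreaRect(s[:,:2].astype(np.float32)*1000))
                P.append(s)
                t=X[(X[:,2]>.066)&(X[:,2]<.085)]
                print(" tubetop",len(t), cv2.minAreaRect(t[:,:2].astype(np.float32)*1000) if len(t)>5 else "")
  s=np.concatenate(P);print(" both",cv2.minAreaRect(s[:,:2].astype(np.float32)*1000))
E
```

```text
scene clamp [147.6, 294.3] 12251 [ 0.618 -0.261  0.042] [ 0.423 -0.361 -0.002] [ 0.725 -0.087  0.14 ]
 plate 4918 ((598.0642700195312, -245.89306640625), (130.2353973388672, 222.36514282226562), 84.02706146240234)
 tubetop 3582 ((599.8330078125, -247.6250762939453), (180.72569274902344, 208.5531005859375), 44.74250030517578)
scene top_half [172.6, 246.0] 1137 [ 0.61  -0.194  0.083] [ 0.452 -0.221 -0.001] [ 0.626 -0.1    0.14 ]
scene swing_bolt [80.6, 293.0] 707 [ 0.594 -0.338  0.076] [ 0.481 -0.361 -0.001] [ 0.602 -0.283  0.092]
side clamp [330.9, 259.5] 6882 [ 0.583 -0.261  0.046] [ 0.472 -0.362 -0.002] [ 0.739 -0.071  0.139]
 plate 2607 ((598.4534912109375, -247.3460693359375), (131.961669921875, 221.47708129882812), 83.8853988647461)
 tubetop 1996 ((596.2875366210938, -249.08135986328125), (176.0711212158203, 205.4320526123047), 44.01052474975586)
side top_half [320.9, 216.4] 744 [ 0.603 -0.194  0.081] [ 0.582 -0.224 -0.003] [ 0.727 -0.071  0.139]
side swing_bolt [363.0, 271.8] 290 [ 0.585 -0.341  0.078] [ 0.575 -0.362  0.025] [ 0.603 -0.284  0.092]
 both ((597.9724731445312, -247.03085327148438), (132.50926208496094, 222.35122680664062), 83.98731994628906)
scene spare [318.8, 170.2] 5161 [0.546 0.188 0.014] [ 0.351  0.096 -0.002] [0.659 0.497 0.135]
 plate 2425 ((536.646728515625, 197.60182189941406), (219.65611267089844, 134.7649688720703), 15.288101196289062)
 tubetop 341 ((540.0357666015625, 183.83285522460938), (41.183223724365234, 171.72142028808594), 15.393780708312988)
side spare [189.5, 161.3] 3552 [0.522 0.18  0.014] [ 0.415  0.095 -0.003] [0.673 0.484 0.135]
 plate 1623 ((536.5573120117188, 271.581298828125), (260.8343505859375, 277.92828369140625), 15.457192420959473)
 tubetop 235 ((537.9283447265625, 180.97296142578125), (42.859371185302734, 171.34384155273438), 12.341198921203613)
 both ((536.5573120117188, 271.581298828125), (260.8343505859375, 277.92828369140625), 15.457192420959473)
```

```bash
python3 - <<'E'
from h import *
a=np.radians(-6.0);c0=np.array([.598,-.247,0])
R=np.array([[np.cos(a),-np.sin(a),0],[np.sin(a),np.cos(a),0],[0,0,1]])
for c in["scene","side"]:
  X=(np.load(f"pc_clamp_{c}_clamp.npy")-c0)@R
  t=X[(X[:,2]>.074)&(X[:,2]<.08)&(abs(X[:,1])<.03)]
  pf=np.polyfit(t[:,0],t[:,1],1); print("tube y off/slope",pf, X[abs(X[:,1])<.01][:,2].max(), t[:,0].min(),t[:,0].max())
  for l in ["top_half","swing_bolt"]:
    X=(np.load(f"pc_clamp_{c}_{l}.npy")-c0)@R
    X=X[abs(X[:,0])<.025]
    p=np.array([.034,.060] if l=="top_half" else [-.036,.032])
    q=X[:,1:]-p; r=np.hypot(*q.T)
    far=X[(r>.060)&(r<.1)]; f=(far[:,1:]-p)
    if l=="top_half": th=np.arctan2(f[:,1],-f[:,0])
    else: th=np.arctan2(-f[:,0],f[:,1])
    print(c,l,len(far),"r max",r.max(),"angle med",np.median(th),np.percentile(th,[5,95]),"mean",far.mean(0).round(4), far.min(0).round(3),far.max(0).round(3))
E
```

```text
tube y off/slope [0.00278961 0.00056256] 0.07940163587045511 -0.12556834283977428 0.1253240574486938
scene top_half 329 r max 0.08376301885218575 angle med 1.8809491551098518 [1.85048755 1.97992461] mean [0.0032 0.0573 0.1285] [-0.019  0.05   0.115] [0.021 0.066 0.14 ]
scene swing_bolt 445 r max 0.09460463404114836 angle med 0.8972752084499344 [0.79154537 1.03229469] mean [ 0.0056 -0.098   0.081 ] [-0.011 -0.115  0.064] [ 0.013 -0.08   0.092]
tube y off/slope [-0.00031688 -0.0010202 ] 0.07960952925068539 -0.1239573551086679 0.12496341623234437
side top_half 174 r max 0.08330244173778587 angle med 1.8604352863278777 [1.8293246  1.95512661] mean [-0.0017  0.0557  0.1288] [-0.019  0.049  0.117] [0.02  0.067 0.139]
side swing_bolt 201 r max 0.09531356536070365 angle med 0.9177009404836464 [0.81909602 1.04377956] mean [-0.0047 -0.1009  0.0811] [-0.012 -0.116  0.067] [ 0.01  -0.081  0.092]
```

```bash
cat >> h.py <<'E'
A=np.radians(-6.0);C0=np.array([.598,-.247,0])
RC=np.array([[np.cos(A),-np.sin(A),0],[np.sin(A),np.cos(A),0],[0,0,1]])
def plan(tip, zx=1, quiet=False):
    """tip: fingertip target in clamp frame (m). prints tool-frame shift in units(6cm) and turn units(6deg)"""
    s=robot.observe(); Rt=Rn.from_rotvec(s["tool_rot"]).as_matrix()
    Rg=RC@np.array([[0,0,zx],[0,zx,0],[-1,0,0]],float)
    tcp=C0+RC@np.array(tip)-.022*Rg[:,0]
    d=Rt.T@(tcp-s["position"])/.06
    w=Rn.from_matrix(Rt.T@Rg).as_rotvec()/np.radians(6)
    cur=(s["position"]+.022*Rt[:,0]-C0)@RC
    print("t",s["clock"].round(2),"tip(clamp)",cur.round(4),"tilt x",Rt[:,0].round(3),"shift",d.round(2),"turn",w.round(2),"F",s["contact_force"].round(1),"op",round(s["opening"],3),"j",s["joint_positions"].round(2))
E
python3 - <<'E'
from h import *
plan([0,.1,.2],1);plan([0,.1,.2],-1)
print(Rn.from_rotvec(robot.observe()["tool_rot"]).as_matrix().round(2))
E
```

```text
Traceback (most recent call last):
  File "h.py", line 23, in plan
    print("t",s["clock"].round(2),"tip(clamp)",cur.round(4),"tilt x",Rt[:,0].round(3),"shift",d.round(2),"turn",w.round(2),"F",s["contact_force"].round(1),"op",round(s["opening"],3),"j",s["joint_positions"].round(2))
              ^^^^^^^^^^^^^^^^
AttributeError: 'float' object has no attribute 'round'
```

```bash
sed -i 's/s\["clock"\].round(2)/round(s["clock"],2)/' h.py
python3 - <<'E'
from h import *
plan([0,.1,.2],1);plan([0,.1,.2],-1)
print(Rn.from_rotvec(robot.observe()["tool_rot"]).as_matrix().round(2))
E
```

```text
t 1.1 tip(clamp) [-0.4937  0.7696  0.2313] tilt x [ 0.  0. -1.] shift [  0.52 -10.4   -9.17] turn [12.97  0.   -0.  ] F [ 0.1 -0.2  0.9] op 0.085 j [1.04 0.1  0.1  1.56 0.   1.35]
t 1.1 tip(clamp) [-0.4937  0.7696  0.2313] tilt x [ 0.  0. -1.] shift [  0.52 -10.4   -9.17] turn [-17.03   0.     0.  ] F [ 0.1 -0.2  0.9] op 0.085 j [1.04 0.1  0.1  1.56 0.   1.35]
[[ 0.   -0.95  0.31]
 [ 0.    0.31  0.95]
 [-1.   -0.    0.  ]]
```

```bash
python3 -m crank '[[1,-0.3,-0.7,-0.62,0,0,0],[1,-0.3,-0.7,-0.62,0,0,0],[1,0,-0.74,-0.66,0,0,0],[1,0,-0.74,-0.66,0,0,0],[1,0,-0.74,-0.66,0,0,0],[1,0,-0.74,-0.66,0,0,0],[1,0,-0.74,-0.66,0,0,0],[1,0,-0.74,-0.66,0,0,0]]' | tail -3
python3 -c "
from h import *
plan([0,.12,.2],1)"
```

```text
tool_rot: [-0.979, 1.336, 0.975]
contact_force: [0.9, 0.9, 0.5]
opening: 0.0005
t 2.1 tip(clamp) [-0.2106  0.3824  0.2686] tilt x [ 0.004  0.    -1.   ] shift [ 1.15 -4.33 -3.57] turn [13.04  0.04  0.02] F [0.9 0.9 0.5] op 0.001 j [ 0.06 -0.33 -0.24  1.66  0.    0.37]
```

```bash
python3 -m crank '[[1,0,-0.74,-0.61,0,0,0],[1,0,-0.74,-0.61,0,0,0],[1,0,-0.74,-0.61,0,0,0],[1,0,-0.74,-0.61,0,0,0],[1,0,-0.74,-0.61,0,0,0],[1,0,0,0,1,0,0],[1,0,0,0,1,0,0],[1,0,0,0,1,0,0]]' | tail -1
python3 -m crank '[[1,0,0,0,1,0,0],[1,0,0,0,1,0,0],[1,0,0,0,1,0,0],[1,0,0,0,1,0,0],[1,0,0,0,1,0,0],[1,0,0,0,1,0,0],[1,0,0,0,1,0,0],[1,0,0,0,1,0,0]]' | tail -1
python3 -c "
from h import *
plan([0,.12,.2],1)"
```

```text
opening: -0.0001
opening: -0.0001
t 4.1 tip(clamp) [-0.0239  0.1435  0.2677] tilt x [ 0.005  0.001 -1.   ] shift [ 1.13 -0.45  0.32] turn [ 1.61  0.05 -0.01] F [ 0.5  1.1 -0.6] op -0.0 j [-0.39  0.1   0.16  1.63  0.    1.12]
```

```bash
python3 -m crank '[[1,0,0,0,1,0,0],[1,0,0,0,0.8,0,0],[1,0.8,-0.2,0.3,0,0,0],[1,0.8,-0.1,0.15,0,0,0],[1,0.6,0,0,0,0,0],[1,0.4,0,0,0,0,0],[1,0,0,0,0,0,0]]' | tail -1
python3 - <<'E'
from h import *
plan([0,.073,.112],1)
for c in ["scene","side"]:
    im,d=optics.capture(c); cv2.imwrite(f"pics/{c}1.png",im)
a=cv2.imread("pics/scene1.png");b=cv2.imread("pics/side1.png")
E
```

```text
opening: 0.0002
t 4.97 tip(clamp) [0.0048 0.1243 0.1083] tilt x [ 0.007  0.    -1.   ] shift [-0.06 -0.86 -0.05] turn [-0.27  0.07 -0.01] F [-0.6 -0.2  0.2] op 0.0 j [-0.41  0.19 -0.03  1.34  0.    1.3 ]
```

View pics/side1.png

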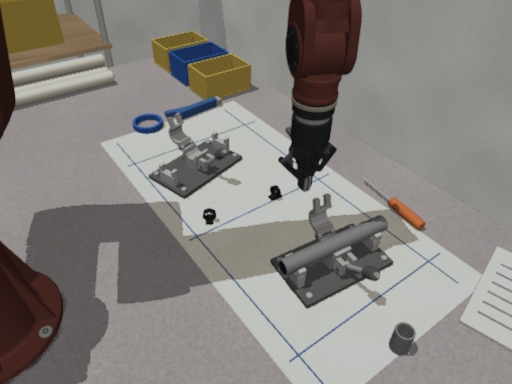

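```bash
python3 -m crank '[[1,-0.25,-0.35,-0.05,-0.2,0,0],[1,0,-0.35,0,0,0,0],[1,0,-0.3,0,0,0,0],[1,0,-0.3,0,0,0,0],[1,0,-0.2,0,0,0,0],[1,0,-0.1,0,0,0,0]]' | tail -2
python3 - <<'E'
from h import *
plan([0,.030,.124],1)
im,d=optics.capture("scene"); cv2.imwrite("pics/scene2.png",im)
im,d=optics.capture("side"); cv2.imwrite("pics/side2.png",im[130:330,200:440].repeat(3,0).repeat(3,1)[:600,:720])
E
```

```text
contact_force: [0.1, 1.9, -0.4]
opening: -0.0003
t 5.83 tip(clamp) [0.0044 0.0234 0.1306] tilt x [ 0.017 -0.002 -1.   ] shift [ 0.11  0.11 -0.07] turn [-0.07  0.16  0.  ] F [ 0.1  1.9 -0.4] op -0.0 j [-0.56  0.22  0.05  1.38  0.01  1.12]
```

View pics/side2.png

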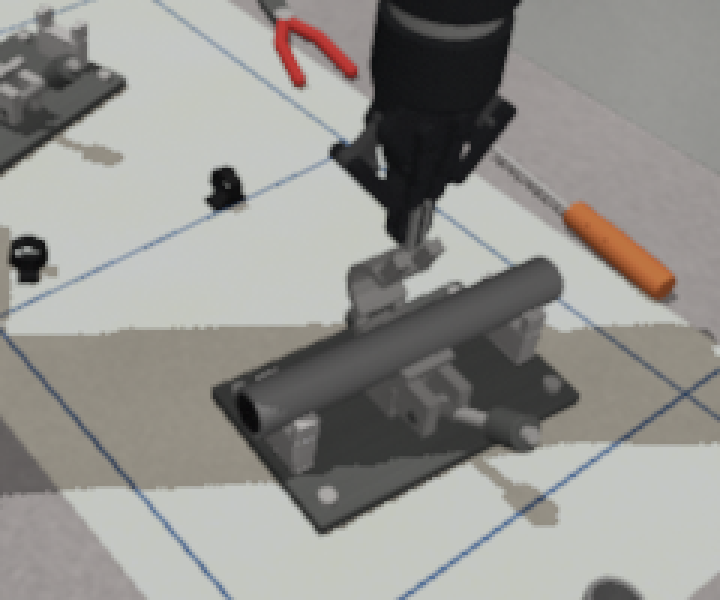

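The side view shows the upper half being pushed past upright by the fingertips (contact around pixel (415,240)), with the bolt still leaning out. I'll continue over and down.

```bash
python3 -m crank '[[1,0.15,-0.1,-0.05,0,0.15,0],[1,0.2,-0.15,0,0,0,0],[1,0.2,-0.15,0,0,0,0],[1,0.2,-0.12,0,0,0,0],[1,0.2,-0.08,0,0,0,0],[1,0.1,0,0,0,0,0]]' | tail -2
python3 - <<'E'
from h import *
plan([0,-.008,.085],1)
im,d=optics.capture("side"); cv2.imwrite("pics/side3.png",im[130:330,200:440].repeat(3,0).repeat(3,1)[:600,:720])
E
```

```text
contact_force: [-6.1, -3.9, 30.4]
opening: -0.0001
t 6.67 tip(clamp) [ 0.0023 -0.0271  0.0752] tilt x [ 0.003 -0.026 -1.   ] shift [-0.17  0.3  -0.04] turn [-0.12  0.05  0.25] F [-6.1 -3.9 30.4] op -0.0 j [-0.62  0.29  0.02  1.28 -0.02  1.07]
```

View pics/side3.png

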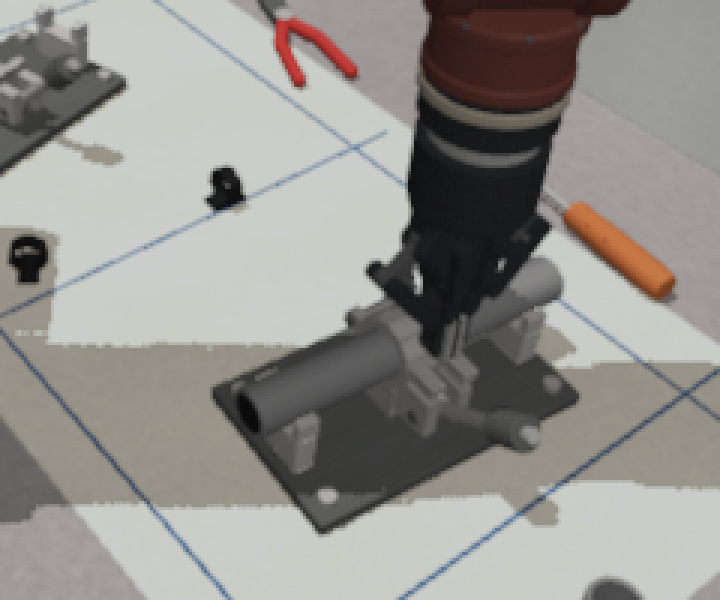

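The upper half looks shut on the tube (prongs at (435,385)), with the bolt still out. I'll lift off, pass over the nut and check.

```bash
python3 -m crank '[[1,-0.2,0,0,0,0,0],[1,-0.7,0,0,0,0,0],[1,-0.7,0,0,0,0,0],[1,0,-0.7,0,0,0,0.2],[1,0,-0.7,0,0,0,0],[1,0,-0.6,0,0,0,0],[1,0,0,0,0,0,0]]' | tail -2
python3 - <<'E'
from h import *
plan([0,-.145,.068],1)
im,d=optics.capture("side"); cv2.imwrite("pics/side4.png",im[130:330,200:440].repeat(3,0).repeat(3,1)[:600,:720])
for l in ["top_half","swing_bolt"]:
  for c in ["side","scene"]:
    im,d=optics.capture(c); r=nets.masks_of(c,l)
    if not r: continue
    X=(cloud(c,d,r[0]["pixels"])-C0)@RC; X=X[abs(X[:,0])<.025]
    p=np.array([.034,.060] if l=="top_half" else [-.036,.032]); q=X[:,1:]-p; rr=np.hypot(*q.T); f=q[(rr>.06)&(rr<.1)]
    th=np.arctan2(f[:,1],-f[:,0]) if l=="top_half" else np.arctan2(-f[:,0],f[:,1])
    print(c,l,r[0]["score"],len(f),np.median(th) if len(f) else None)
E
```

```text
contact_force: [0.0, 0.3, -0.0]
opening: 0.0
t 7.6 tip(clamp) [-0.     -0.1463  0.1707] tilt x [ 0.003 -0.002 -1.   ] shift [ 1.71  0.02 -0.  ] turn [-0.08  0.03  0.02] F [ 0.   0.3 -0. ] op 0.0 j [-0.78  0.42  0.35  1.5   0.    0.91]
side top_half 0.67 159 0.11404058501536499
scene top_half 0.91 355 0.11391767455026365
side swing_bolt 0.84 224 0.920155305626013
scene swing_bolt 0.96 446 0.8956453016608181
```

View pics/side4.png

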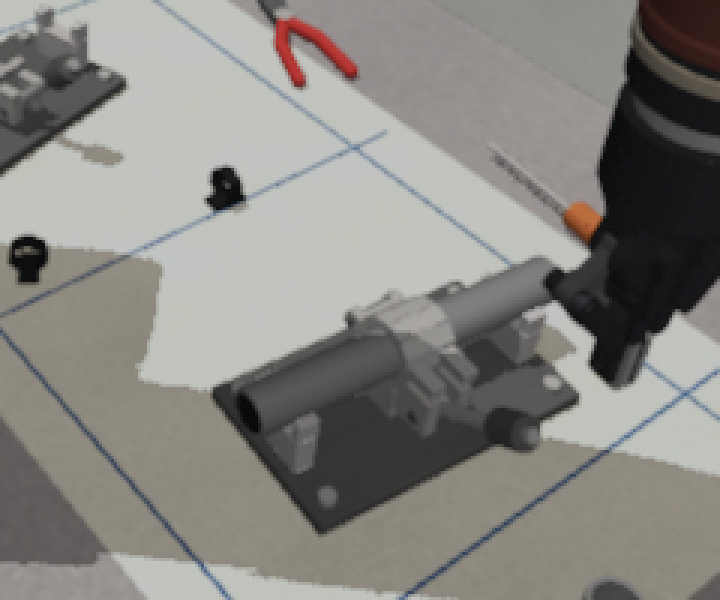

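Upper half reads 0.114 rad on its outer face; a shut half would give about 0.128 there (9 mm offset), so it is shut. The bolt is unchanged at about 0.9. The fingers are clear on the -y side; now down and push the bolt.

```bash
python3 -m crank '[[1,0.6,0,0,0,0,0],[1,0.6,0,0,0,0,0],[1,0.3,0,0,0,0,0],[1,0,0.25,0,0,0,0],[1,-0.05,0.25,0,0,0,0],[1,-0.05,0.25,0,0,0,0],[1,-0.05,0.1,0,0,0,0]]' | tail -2
python3 - <<'E'
from h import *
plan([0,-.06,.085],1)
im,d=optics.capture("side"); cv2.imwrite("pics/side5.png",im[130:330,200:440].repeat(3,0).repeat(3,1)[:600,:720])
E
```

```text
contact_force: [-0.2, 0.3, 0.9]
opening: 0.0003
t 8.93 tip(clamp) [ 0.0044 -0.1038  0.1058] tilt x [ 0.01  -0.038 -0.999] shift [ 0.32  0.73 -0.08] turn [-0.11  0.13  0.35] F [-0.2  0.3  0.9] op 0.0 j [-0.71  0.35  0.14  1.34 -0.02  0.97]
```

View pics/side5.png

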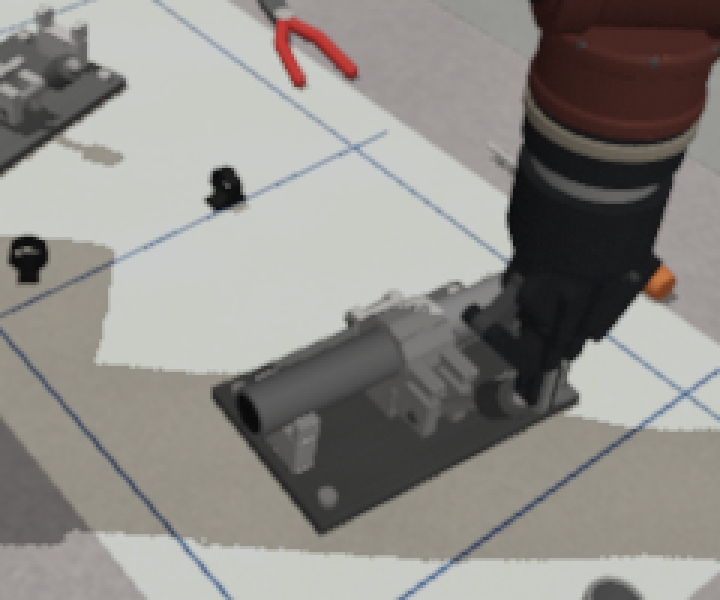

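The nut end is now at about (510,395), touching the fingertip, but the tip is higher (z 106) than planned. Back off slightly, lower, then push on.

```bash
python3 -m crank '[[1,0,-0.4,-0.05,0,0.1,0.3],[1,0.3,-0.1,0,0,0,0],[1,0.3,0,0,0,0,0],[1,0.2,0,0,0,0,0],[1,0,0,0,0,0,0]]' | tail -2
python3 - <<'E'
from h import *
plan([0,-.06,.085],1)
im,d=optics.capture("side"); cv2.imwrite("pics/side6.png",im[130:330,200:440].repeat(3,0).repeat(3,1)[:600,:720])
E
```

```text
contact_force: [1.1, 0.2, 0.3]
opening: 0.0001
t 9.6 tip(clamp) [ 0.003  -0.1277  0.0571] tilt x [ 0.005 -0.003 -1.   ] shift [-0.47  1.13 -0.05] turn [-0.06  0.05  0.02] F [1.1 0.2 0.3] op 0.0 j [-0.76  0.43  0.15  1.29  0.    0.93]
```

View pics/side6.png

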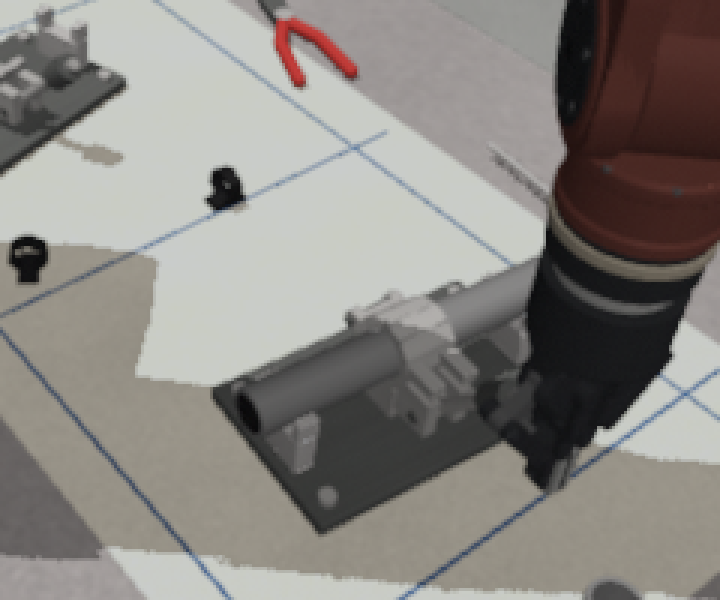

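The fingers are now fully outside and below the nut end. Push in, rising gently.

```bash
python3 -m crank '[[1,-0.2,0,0,0,0,0],[1,-0.15,0.15,0,0,0,0],[1,0,0.2,0,0,0,0],[1,0,0.2,0,0,0,0],[1,0,0.2,0,0,0,0],[1,0,0,0,0,0,0]]' | tail -2
python3 - <<'E'
from h import *
plan([0,-.06,.085],1)
im,d=optics.capture("side"); cv2.imwrite("pics/side7.png",im[130:330,200:440].repeat(3,0).repeat(3,1)[:600,:720])
E
```

```text
contact_force: [-0.1, 0.1, 0.4]
opening: -0.0001
t 10.4 tip(clamp) [ 0.0064 -0.0835  0.0872] tilt x [ 0.013 -0.014 -1.   ] shift [ 0.03  0.39 -0.11] turn [-0.07  0.14  0.12] F [-0.1  0.1  0.4] op -0.0 j [-0.7   0.35  0.11  1.32 -0.    0.99]
```

View pics/side7.png

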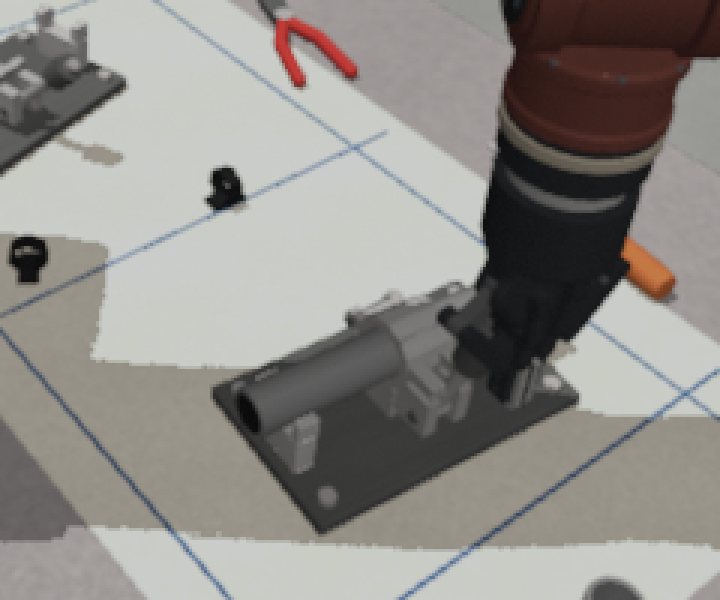

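The nut (around (475,365)) is coming up ahead of the finger. About 24 mm remain.

```bash
python3 -m crank '[[1,0,0.15,-0.05,0,0.1,0.1],[1,0,0.15,0,0,0,0],[1,0,0.1,0,0,0,0],[1,0,0.05,0,0,0,0],[1,0,0.05,0,0,0,0]]' | tail -2
python3 - <<'E'
from h import *
plan([0,-.06,.085],1)
im,d=optics.capture("side"); cv2.imwrite("pics/side8.png",im[130:330,200:440].repeat(3,0).repeat(3,1)[:600,:720])
E
```

```text
contact_force: [-1.6, -17.7, -4.8]
opening: -0.0001
t 11.07 tip(clamp) [ 0.0028 -0.058   0.0865] tilt x [ 0.001 -0.013 -1.   ] shift [ 0.03 -0.04 -0.05] turn [-0.11  0.02  0.12] F [ -1.6 -17.7  -4.8] op -0.0 j [-0.66  0.32  0.08  1.32 -0.01  1.02]
```

View pics/side8.png

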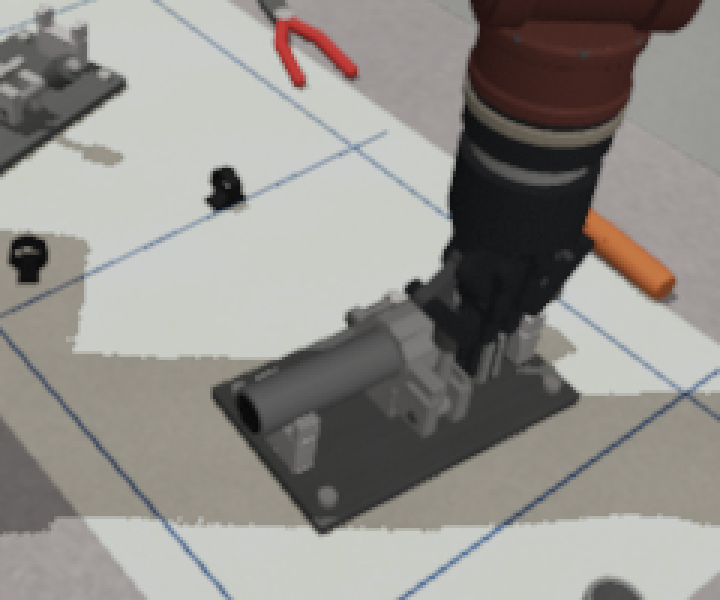

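17.7 N reaction right at the expected stop position. Back away and check.

```bash
python3 -m crank '[[1,0,0,0,0,0,0],[1,0,-0.3,0,0,0,0],[1,0,-0.6,0,0,0,0],[1,0,-0.6,0,0,0,0],[1,-0.6,-0.2,0,0,0,0],[1,-0.6,0,0,0,0,0],[1,0,0,0,0,0,0]]' | tail -2
python3 - <<'E'
from h import *
plan([0,-.06,.085],1)
im,d=optics.capture("side"); cv2.imwrite("pics/side9.png",im[130:330,200:440].repeat(3,0).repeat(3,1)[:600,:720])
for l in ["top_half","swing_bolt"]:
  for c in ["side","scene"]:
    im,d=optics.capture(c); r=nets.masks_of(c,l)
    if not r: continue
    X=(cloud(c,d,r[0]["pixels"])-C0)@RC; X=X[abs(X[:,0])<.025]
    p=np.array([.034,.060] if l=="top_half" else [-.036,.032]); q=X[:,1:]-p; rr=np.hypot(*q.T); f=q[(rr>.06)&(rr<.1)]
    th=np.arctan2(f[:,1],-f[:,0]) if l=="top_half" else np.arctan2(-f[:,0],f[:,1])
    print(c,l,r[0]["score"],len(f),np.median(th) if len(f) else None, f.min(0).round(3),f.max(0).round(3))
E
```

```text
contact_force: [0.6, -0.4, -0.7]
opening: 0.0001
t 12.0 tip(clamp) [-0.0005 -0.165   0.1586] tilt x [-0.002 -0.008 -1.   ] shift [ 1.21  1.76 -0.01] turn [-0.11 -0.01  0.08] F [ 0.6 -0.4 -0.7] op 0.0 j [-0.8   0.45  0.36  1.48 -0.01  0.89]
side top_half 0.68 158 0.11238473880974251 [-0.082 -0.01 ] [-0.06   0.046]
scene top_half 0.73 258 0.1182299063953158 [-0.081 -0.009] [-0.059  0.038]
side swing_bolt 0.71 211 0.050244544682808825 [-0.012  0.06 ] [0.011 0.096]
scene swing_bolt 0.65 401 0.007906187007750625 [-0.011  0.062] [0.013 0.095]
```

View pics/side9.png

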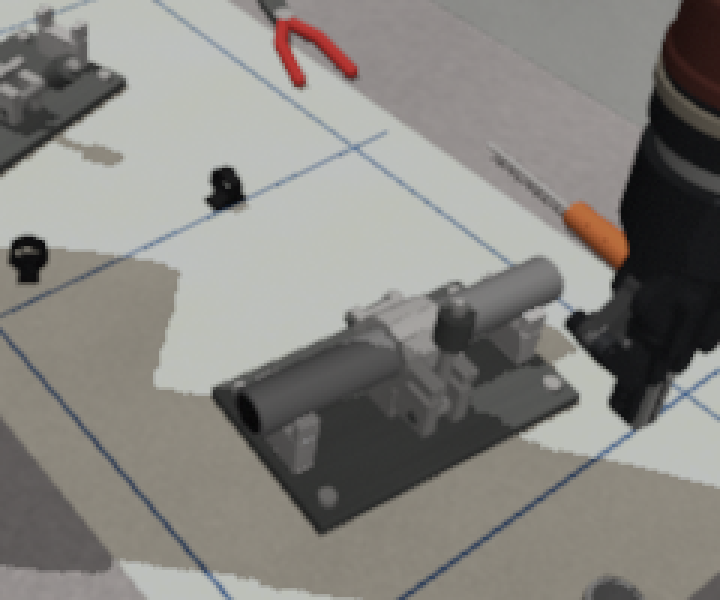

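The bolt stands upright in the slot with its nut at (455,325), the upper half is shut, and the arm is clear.

```bash
python3 -c "
from rig import ticket
print(ticket.hand_in())"
```

```text
the job is handed in; nothing more can be done
None
```

I closed the clamp that holds the tube and handed the job in at about 12 s. I pushed the upper half over and down with the closed fingers, then pushed the bolt upright from the -y side.

- **Upper half:** the last check, from both cameras' depth, reads 0.112 and 0.118 rad on its outer face. A fully shut half would read about 0.128 there, so it is shut. It had already read shut before I touched the bolt.
- **Bolt:** it reads 0.05 rad from the side camera and 0.01 rad from the scene camera, both well inside the 0.175 rad limit. It was still leaning out at about 0.9 rad when I checked it with the upper half shut.
- **First bolt push:** it started too high, with the fingertip about 20 mm above plan. It raised the bolt only part way, so I backed off, lowered the fingers and pushed again.
- **Forces:** the largest I read at the end of a move were about 31 N pressing the half shut and about 18 N at the bolt's stop. I didn't see values between those readings.
- **Empty clamp:** no planned move came near it after the arm passed well above it at the start. I didn't measure it again at the end.

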